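# Scan the finished pepper mill and pack it in the crate

## Task

Take the pepper mill with the white code sticker out of the sloping wooden rack and hold it still and upright with its sticker squarely in front of the scanner's red window, about 4 cm away and level with it, for a second. Then stand it gently (do not let it fall) upright in the empty compartment of the blue crate and let go. Leave the mill without a sticker, the mill already packed and the spatula where they are.

Things in the scene. Friction and masses are not known exactly. Their poses are not given: they have to be found in the camera images.
- mill: the finished pepper mill to be packed, leaning in one of the rack's two lanes: 52 mm diameter black barrel 98 mm tall under a 50 mm diameter steel cap, 142 mm tall in all, 0.28 kg; origin at the centre of its underside, z up its axis; a white code sticker (about 36 mm wide, 52 mm tall, centred 50 mm above the underside) faces along its +x
- plain_mill: the mill without a sticker, leaning in the other lane of the rack; it stays there: 52 mm diameter black barrel 98 mm tall under a 50 mm diameter steel cap, 142 mm tall in all, 0.28 kg; origin at the centre of its underside, z up its axis
- rack: fixed wooden rack, 240 mm wide; its two lanes lean 30 degrees from vertical, tops towards the robot. Its frame leans too: origin mid foot plate top, 45 mm above the bench; z up along the mills, which stand on z = 0; lane centres at y = +55 and -55 mm; x out of the lanes, up and away from the robot. Back board and fins beside the lanes reach z = 75 mm: the mills' top 67 mm stands free
- scanner: grey scanner block, fixed, 90 mm deep (x), 80 mm wide (y), 160 mm tall on a 120 x 110 mm foot plate 12 mm thick; origin at the centre of its underside; the face towards its -x carries the red window, and a red strip on its top runs along that face's edge (a green lamp sits mid top)
- scan_window (a point): centre of the scanner's red window (48 x 28 mm), 130 mm above the bench; axes as the scanner's: the window looks along -x, z up
- crate: blue open crate, fixed, 170 (x) x 230 (y) x 90 mm tall, walls and floor 5 mm, divided across the middle into two compartments of 160 x 107 mm; origin at the centre of its underside, z up
- crate_bay (a point): centre of the inner floor of the crate's empty compartment, 5 mm above the bench; axes as the crate's
- packed_mill: a mill with sticker that already stands in the crate's other compartment; it stays there: 52 mm diameter black barrel 98 mm tall under a 50 mm diameter steel cap, 142 mm tall in all, 0.28 kg; origin at the centre of its underside, z up its axis
- spatula: loose spatula lying on the bench between the rack and the crate, black handle towards the robot, 235 mm long, 20 mm high; origin near its middle on the bench; it stays there
Mind the look-alikes: they are no part of the job. There is more than one size of the scanner; the job needs the smallest.

How it is judged:
By the outcome, as a careful person would: the job done as asked, in the order asked, and still so for the second after the job is handed in, with the robot touching nothing.
It also fails if it takes over 56 s, if anything falls off the work surface, if the arm or the gripper's body presses on something with over 40 N, if the wrist force passes 120 N, or if a joint passes its speed limit or range.

## Robot

A 6-joint arm with a two-finger parallel gripper is mounted at the origin on the work surface. World frame = base frame: x ahead of the robot, y to its left, z up, the work surface at z = 0. Lengths are in m, angles in rad, forces in N, time in s.
With the tool pointing down it reaches from about 0.225 to 0.875 m from the base axis. Payload 3.4 kg.
Tool frame: the origin (TCP) lies on the centre line of the jaws, within the pads' length; the fingertips stand 25 mm ahead of it and the grasp point (between the pads) lies 6 mm ahead of it (arm.finger_overhang is the distance from the TCP to the fingertips, in m); z points along the fingers, y is the direction in which the jaws open and shut (so a half turn about z gives the same grasp; the last joint's range is limited). The gripper opens to 85 mm and grips with 20 to 120 N. Pads are 22 mm wide; open, the fingers measure 114 mm over their backs; the gripper's body (76 mm by 85 mm) begins 54 mm behind the grasp point. The pads swing forward as they close: fully open they stand 13 mm farther back than shut.
Start: joints at [1.031, 0.276, 1.505, -0, 1.361, -0.121], TCP at [0.234, 0.525, 0.256] pointing down, gripper open.
Joint ranges: [-2.89, 2.89], [-0.75, 2.08], [0.22, 2.7], [-1.18, 4.32], [0.11, 2.71], [-2.7, 2.7]. Speed limits (rad/s): [2.57, 2.57, 3.14, 3.14, 3.14, 3.14].

## Interface

Orientations are given as a 3x3 rotation matrix whose columns are the frame's x, y, z axes.
In Python, from plant import arm gives the robot as it stands.
- The arm moves only by the shell command python3 -m handwheel 'ROWS' [FORCE]. ROWS is JSON, a list of rows, each a list of 7 numbers: the turn, a rotation vector about the tool's x, y, z in rad, then the shift along the tool's x, y, z in mm, then the closure in counts, from 0 (fully open) to 255 (shut). A call has 1 to 20 rows; each row shifts and turns the pose as measured when the row begins, along the tool's axes as they then stand; what a row does not reach is not made up. A row lasts 1/10 s, in which the tool goes at most 50 mm and 8.59 degrees, less where a joint would pass 70% of its speed; a pose out of reach is approached as far as the arm can. A call is refused whole if a number of a shift passes 50 or a number of a turn 0.15, either way. A call with a gripper value outside its range is refused whole. The fingers move at their own pace and stop on an object; FORCE is the grip in N (left out, the last holds). Time passes only in rows, so rows that do not move let the fingers close. It gives the time, the measured TCP pose, the force and the opening at its end, in the units of the state.
- arm.read_state(): the state, without advancing time (a new reading comes with each control period).
- arm.camera(name): name is "side" or "top" or "wrist"; returns a dict with "img" (384x512x3 uint8, red, green, blue), "K" (3x3 intrinsics, pixels), "k1" (the pictures are not rectified: a ray, as slopes to the right and down, at radius r is drawn at 1 + k1 r^2 times it, then the intrinsics apply), "rvec" (rotation vector, rad) and "tvec" (3), from world to camera coordinates, as OpenCV has them. Camera axes: x right, y down, z forward; pixel columns grow to the right and rows downward; lengths in m; the calibration is good to about 2 mm. A picture is of the moment at which its call begins. There is no depth.
- arm.job_done(): hands the job in, once; it reports no verdict.
The state is a dict: "clock": time; "joint_pos": joint angles; "qd": joint speeds; "effort": joint torques, N m; "tool_pos": TCP position; "ee_rot": TCP orientation; "ft_force": force on the tool from outside, world axes, zero at the start; "ft_torque": the same for the moment, N m; "gripper_width": opening from 0.0 (shut) to 1.0 (fully open).
Only numpy, scipy, OpenCV 4.12 (cv2) and the standard library are available. Lean on these libraries where they do the work, as an engineer would, in place of code of your own. Each camera call takes 0.05 s, during which the arm holds its last target.

## Working session

There is one attempt and no reset: what is moved stays moved. The work goes in short steps, Python scripts to look and compute and a shell command to move; the robot and the scene stay as the last step left them, time stands still between calls to the robot, and variables do not carry over. Pictures are saved under pics/ and viewed, and the job is handed in when it is done.

```bash
ls; mkdir -p pics
python3 - <<'E'
from plant import arm
import cv2,json
s=arm.read_state()
print({k:(v if not hasattr(v,'tolist') else v.tolist()) for k,v in s.items()})
for n in("side","top","wrist"):
    c=arm.camera(n); cv2.imwrite(f"pics/{n}0.png",c["img"][:,:,::-1]); print(n,c["K"],c["k1"],c["rvec"],c["tvec"])
E
```

```text
pics
{'clock': 0.0, 'joint_pos': [1.0309939652196836, 0.27662300368518583, 1.5061599425445507, 1.1560788785247159e-05, 1.3607104020054543, -0.12101188469035831], 'qd': [-0.0016071440549995468, 0.000666670917712536, 0.000933943383395082, 9.406123064999871e-05, -0.0003415571833016147, -0.0015582373934370087], 'effort': [0.0002830429275491042, -41.676825284957886, -24.580634236335754, -0.00025382563762832433, 0.010550387960392982, -4.200473995297216e-06], 'tool_pos': [0.23357795307188092, 0.5248774492431656, 0.25541302555426926], 'ee_rot': [[-0.9135803644746707, 0.4066570352069151, -0.0009865916326314422], [0.4066581607772486, 0.9135789516362247, -0.0016246231938654458], [0.00024066489808677172, -0.0018854293883496778, -0.9999981936165828]], 'ft_force': [-0.7175909928695647, -1.0687291049619645, 0.18400628442574643], 'ft_torque': [-0.00819981541430242, -0.056480261015740316, 0.02813375620902903], 'gripper_width': 0.9985007724438155}
side [[412.76732135   0.         261.81615593]
 [  0.         412.76732135 194.12556452]
 [  0.           0.           1.        ]] -0.01497119181016197 [ 0.12572131 -2.71701988  1.52271777] [0.56674185 0.09883143 0.9498336 ]
top [[437.84389775   0.         252.81915913]
 [  0.         437.84389775 186.21855213]
 [  0.           0.           1.        ]] -0.12321343622629635 [ 2.18951793 -2.14029745  0.07328786] [0.01463372 0.57063615 1.21240027]
wrist [[275.35430524   0.         251.47104898]
 [  0.         275.35430524 194.0548397 ]
 [  0.           0.           1.        ]] 0.0074176769757061944 [-2.39370378 -1.55416885 -0.25548608] [-0.57471226 -0.04155487  0.38229638]
```

View pics/side0.png

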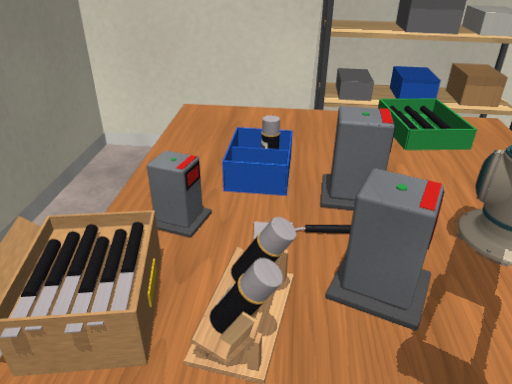

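View pics/top0.png

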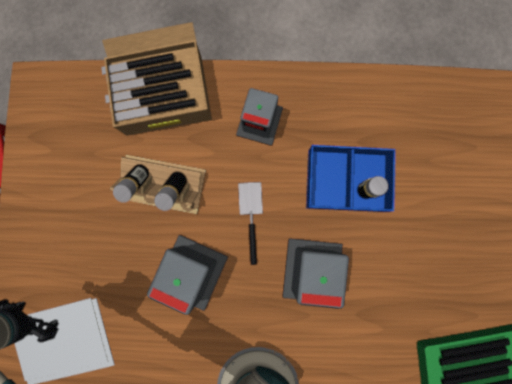

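View pics/wrist0.png

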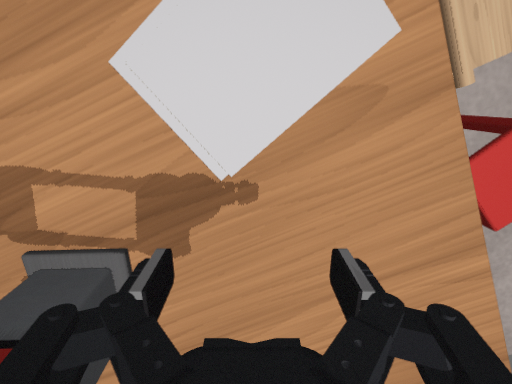

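Run:
```python
import cv2
t=cv2.imread("pics/top0.png");s=cv2.imread("pics/side0.png")
cv2.imwrite("pics/c1.png",cv2.resize(t[75:215,100:300],None,fx=4,fy=4,interpolation=cv2.INTER_CUBIC))
cv2.imwrite("pics/c2.png",cv2.resize(s[140:375,140:310],None,fx=2.5,fy=2.5,interpolation=cv2.INTER_CUBIC))
cv2.imwrite("pics/c3.png",cv2.resize(t[130:225,290:410],None,fx=5,fy=5,interpolation=cv2.INTER_CUBIC))
```

```text
(no output)
```

View pics/c1.png

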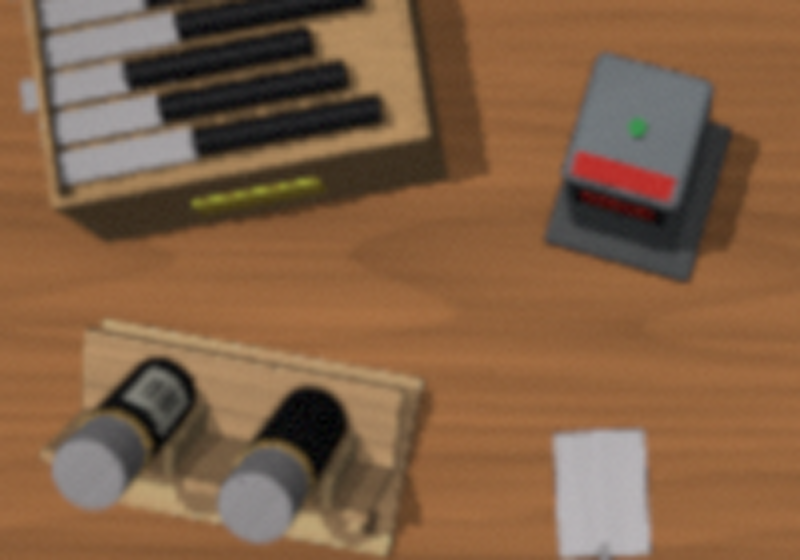

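View pics/c2.png

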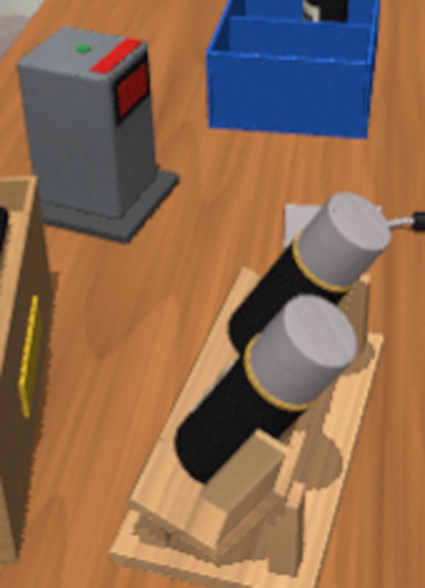

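View pics/c3.png

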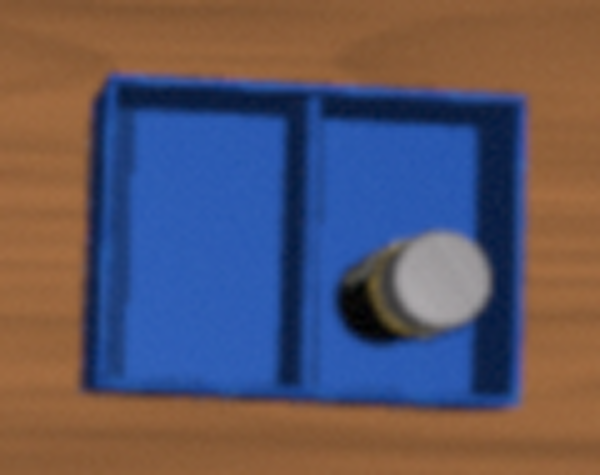

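```bash
cat > h.py <<'E'
import numpy as np,cv2
from plant import arm
def cal(c):
    R=cv2.Rodrigues(np.array(c["rvec"],float))[0]; return c["K"],np.array([c["k1"],0,0,0.]),R,np.array(c["tvec"],float).reshape(3)
def ray(C,px):
    K,d,R,t=C
    u=cv2.undistortPoints(np.array(px,float).reshape(1,1,2),K,d).reshape(2)
    v=R.T@np.array([u[0],u[1],1]); return -R.T@t, v/np.linalg.norm(v)
def plane(C,px,z):
    o,v=ray(C,px); return o+v*(z-o[2])/v[2]
def tri(*obs):
    A=np.zeros((3,3));b=np.zeros(3);rs=[ray(*o) for o in obs]
    for o,v in rs:
        P=np.eye(3)-np.outer(v,v);A+=P;b+=P@o
    p=np.linalg.solve(A,b); return p,max(np.linalg.norm((np.eye(3)-np.outer(v,v))@(p-o)) for o,v in rs)
def proj(C,p):
    K,d,R,t=C
    return cv2.projectPoints(np.array(p,float).reshape(-1,1,3),cv2.Rodrigues(R)[0],t,K,d)[0].reshape(-1,2)
def cam(n,save=None):
    c=arm.camera(n)
    if save: cv2.imwrite(save,c["img"][:,:,::-1])
    return c["img"],cal(c)
E
python3 - <<'E'
from h import *
np.set_printoptions(precision=4,suppress=True)
it,T=cam("top");is_,S=cam("side")
A=tri((T,(123,191.25)),(S,(268.8,277.2)));B=tri((T,(165.25,200)),(S,(284,232.8)))
print("caps",A,B,np.linalg.norm(A[0]-B[0]),np.degrees(np.arctan2(*(A[0]-B[0])[[1,0]])))
def mask(img,f):
    x=img.astype(int);m=f(x[...,0],x[...,1],x[...,2]).astype(np.uint8);n,l,st,ce=cv2.connectedComponentsWithStats(m);return l,st,ce,n
for nm,im,C in(("top",it,T),("side",is_,S)):
  for cn,f in(("red",lambda r,g,b:(r>120)&(g<70)&(b<70)),("dred",lambda r,g,b:(r>60)&(g<50)&(b<50)),("green",lambda r,g,b:(g>90)&(r<70)&(b<100)),("blue",lambda r,g,b:(b>90)&(r<60)&(b>g+40))):
    l,st,ce,n=mask(im,f)
    for i in range(1,n):
        if st[i,4]>8:
            q=cv2.minAreaRect(np.argwhere(l==i)[:,::-1].astype(np.float32)); print(nm,cn,st[i],ce[i],cv2.boxPoints(q).round(1).tolist())
E
```

```text
caps (array([0.5351, 0.3577, 0.157 ]), np.float64(0.00309918354244179)) (array([0.5162, 0.2469, 0.1555]), np.float64(0.002223547212981212)) 0.11248171227339462 80.35902509124148
top red [244 114  24  11 143] [255.2937 118.8601] [[242.8000030517578, 118.4000015258789], [244.39999389648438, 112.69999694824219], [267.79998779296875, 119.4000015258789], [266.1000061035156, 125.0]]
top red [  0 138   4  50 112] [  0.8393 159.875 ] [[-0.0, 138.0], [3.0, 138.0], [3.0, 187.0], [0.0, 187.0]]
top red [150 289  38  23 336] [168.6012 299.9673] [[149.5, 296.1000061035156], [153.1999969482422, 287.8999938964844], [188.0, 303.70001220703125], [184.1999969482422, 311.8999938964844]]
top red [302 294  39  13 347] [320.9942 299.5908] [[301.20001220703125, 302.1000061035156], [302.20001220703125, 293.1000061035156], [340.70001220703125, 297.20001220703125], [339.79998779296875, 306.20001220703125]]
top dred [182  45   8   3   9] [185.1111  45.7778] [[181.8000030517578, 45.79999923706055], [188.89999389648438, 44.400001525878906], [189.10000610351562, 45.599998474121094], [182.0, 47.0]]
top dred [164  4
[... 3927 characters left out ...]
08.8667 147.6667] [[506.3999938964844, 149.1999969482422], [509.0, 144.0], [511.3999938964844, 145.1999969482422], [508.79998779296875, 150.39999389648438]]
side green [171 158   5   3  10] [172.9 158.9] [[171.0, 159.0], [173.0, 157.0], [175.0, 159.0], [173.0, 161.0]]
side green [397 185  10   6  46] [401.5435 187.1304] [[397.0, 185.0], [406.0, 185.0], [406.0, 190.0], [397.0, 190.0]]
side blue [ 394   67   46   31 1109] [417.4635  82.4518] [[394.0, 67.0], [439.0, 67.0], [439.0, 97.0], [394.0, 97.0]]
side blue [ 223  128   69   67 3573] [257.251  163.7517] [[220.8000030517578, 189.8000030517578], [225.5, 126.0], [291.8999938964844, 130.89999389648438], [287.20001220703125, 194.6999969482422]]
```

Run:
```python
from h import *
np.set_printoptions(precision=4,suppress=True)
it,T=cam("top");is_,S=cam("side")
print("cams",-T[2].T@T[3],-S[2].T@S[3])
ct=lambda x,y:(100+x/4-.375,75+y/4-.375)
cs=lambda x,y:(140+x/2.5-.3,140+y/2.5-.3)
cc=lambda x,y:(290+x/5-.4,130+y/5-.4)
print("lamp",plane(T,ct(638,128),.162),plane(S,(172.9,158.9),.162),tri((T,ct(638,128)),(S,(172.9,158.9))))
for n,p in(("TL",(603,52)),("TR",(714,82)),("BR",(684,208)),("BL",(567,185))): print(n,plane(T,ct(*p),.16))
for n,p in(("fBL",(547,241)),("fBR",(690,280)),("fTR",(732,130))): print(n,plane(T,ct(*p),.012))
print("stripside",[plane(S,p,.16) for p in((176.7,166.7),(192.5,153.1),(195.9,157.1),(180.1,170.6))])
print("window side tri", ray(S,(193,175.2)))
for n,p in(("cTL",(110,76)),("cTR",(526,97)),("cBR",(520,406)),("cBL",(88,388)),("divT",(314,92)),("divB",(302,393))): print(n,plane(T,cc(*p),.09))
cv2.imwrite("pics/d1.png",cv2.resize(it[150:220,110:210],None,fx=8,fy=8,interpolation=cv2.INTER_CUBIC)[:,:,::-1])
cv2.imwrite("pics/d2.png",cv2.resize(is_[120:205,210:305],None,fx=7,fy=7,interpolation=cv2.INTER_CUBIC)[:,:,::-1])
cv2.imwrite("pics/d3.png",cv2.resize(is_[215:345,190:310],None,fx=4.5,fy=4.5,interpolation=cv2.INTER_CUBIC)[:,:,::-1])
w=arm.camera("wrist");W=cal(w);s=arm.read_state();Re=np.array(s["ee_rot"]);p=np.array(s["tool_pos"])
print("wristcam in tool",Re.T@(-W[2].T@W[3]-p), (Re.T@W[2].T))
```

```text
cams [ 0.4597 -0.0008  1.2587] [0.5128 0.8031 0.5703]
lamp [0.7634 0.0131 0.162 ] [0.7653 0.0136 0.162 ] (array([0.7645, 0.0133, 0.1617]), np.float64(0.0009367923878195579))
TL [0.8143 0.0369 0.16  ]
TR [ 0.7955 -0.0352  0.16  ]
BR [ 0.712  -0.0174  0.16  ]
BL [0.7256 0.0578 0.16  ]
fBL [0.7197 0.0791 0.012 ]
fBR [ 0.6931 -0.0249  0.012 ]
fTR [ 0.8048 -0.0535  0.012 ]
stripside [array([0.7489, 0.0446, 0.16  ]), array([ 0.7306, -0.0238,  0.16  ]), array([ 0.7186, -0.0049,  0.16  ]), array([0.7375, 0.0608, 0.16  ])]
window side tri (array([0.5128, 0.8031, 0.5703]), array([ 0.2262, -0.848 , -0.4793]))
cTL [ 0.6803 -0.1302  0.09  ]
cTR [ 0.6745 -0.3579  0.09  ]
cBR [ 0.5064 -0.3535  0.09  ]
cBL [ 0.5114 -0.1203  0.09  ]
divT [ 0.6742 -0.2412  0.09  ]
divB [ 0.5111 -0.2351  0.09  ]
wristcam in tool [ 0.0837  0.0006 -0.1186] [[-0.0006 -0.9465 -0.3228]
 [ 1.     -0.0005 -0.0004]
 [ 0.0002 -0.3228  0.9465]]
```

View pics/d1.png

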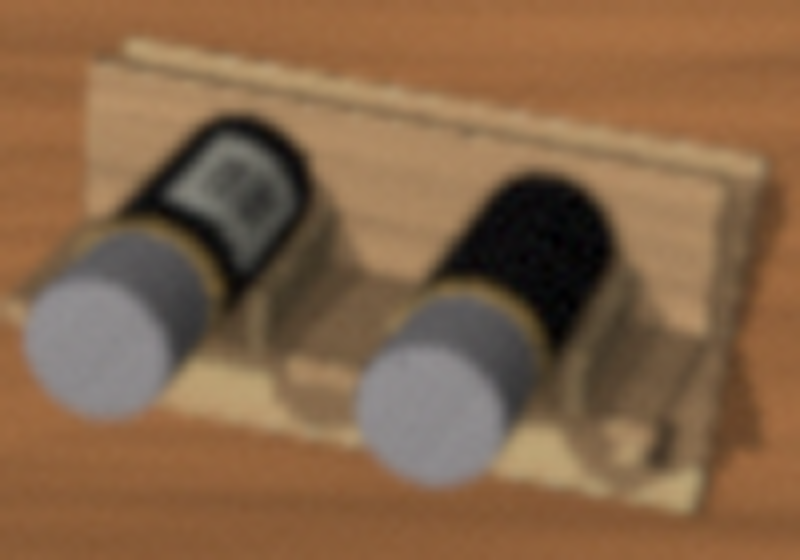

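View pics/d3.png

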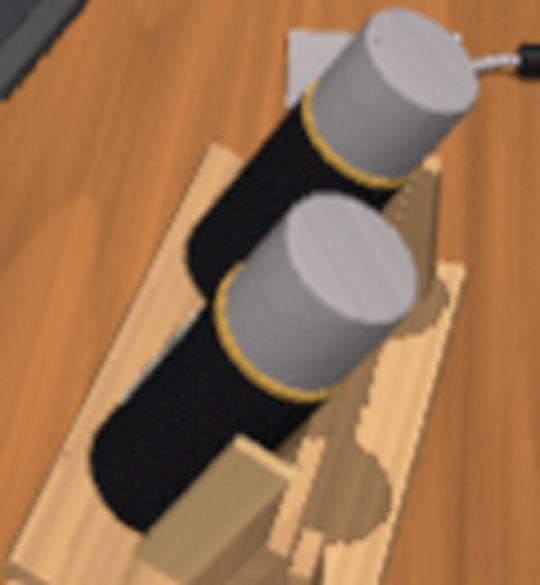

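View pics/d2.png

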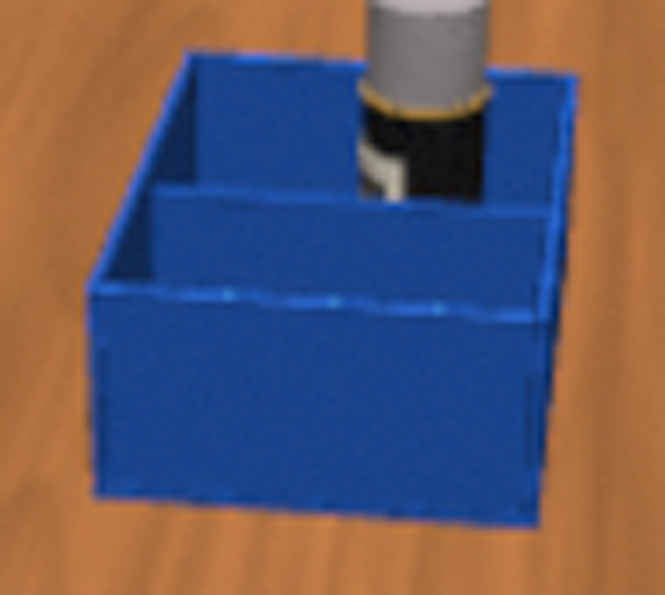

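Run:
```python
from h import *
np.set_printoptions(precision=4,suppress=True)
it,T=cam("top");is_,S=cam("side")
A,ea=tri((T,(121.8,192.8)),(S,(267.6,272.4)));B,eb=tri((T,(163.4,201.4)),(S,(283,228.4)))
print(A,ea,B,eb,np.linalg.norm(A-B))
for yaw in(-9,-11,-13):
    y=np.radians(yaw);X=np.array([np.cos(y),np.sin(y),0]);a=-.5*X+np.array([0,0,.866]);n=.866*X+np.array([0,0,.5])
    for nm,P in(("m",A),("p",B)):
        print(yaw,nm,"foot",P-.142*a,"topcam: foot",proj(T,P-.142*a),"sticker",proj(T,P-.092*a+.026*n), "ring(.098) ",proj(T,P-.044*a),proj(S,P-.044*a),proj(S,P-.142*a))
# rack plate
d1=lambda x,y:(110+x/8-.44,150+y/8-.44)
print([plane(T,d1(*p),.0) for p in((85,0),)])
```

```text
[0.5337 0.3578 0.1659] 0.00021460470802310604 [0.5151 0.2491 0.1659] 0.0009083975219908103 0.11033110305593535
-9 m foot [0.6038 0.3467 0.0429] topcam: foot [[140.5261 171.4128]] sticker [[134.6613 169.7528]] ring(.098)  [[128.0271 185.6168]] [[252.7307 289.0466]] [[223.2108 321.709 ]]
-9 p foot [0.5853 0.238  0.0429] topcam: foot [[178.0899 178.7006]] sticker [[173.9288 177.3685]] ring(.098)  [[168.3052 193.5885]] [[269.9224 244.4671]] [[242.6992 276.4324]]
-11 m foot [0.6034 0.3443 0.0429] topcam: foot [[141.3597 171.5796]] sticker [[135.5014 169.9207]] ring(.098)  [[128.3035 185.6734]] [[252.8706 288.6915]] [[223.714 320.56 ]]
-11 p foot [0.5848 0.2355 0.0429] topcam: foot [[178.9414 178.8706]] sticker [[174.7885 177.54  ]] ring(.098)  [[168.5885 193.646 ]] [[270.0289 244.1973]] [[243.0909 275.5401]]
-13 m foot [0.6029 0.3419 0.0429] topcam: foot [[142.1866 171.776 ]] sticker [[136.3347 170.1187]] ring(.098)  [[128.5776 185.7398]] [[253.0274 288.3408]] [[224.2642 319.4298]]
-13 p foot [0.5843 0.2331 0.0429] topcam: foot [[179.7863 179.0705]] sticker [[175.6415 177.7418]] ring(.098)  [[168.8695 193.7135]] [[270.1504 243.9309]] [[243.5248 274.6618]]
[array([0.673 , 0.4241, 0.    ])]
```

```bash
python3 -m handwheel '[[0,0,0,-20,1,-20,0],[0,0,0,-45,2,-20,0],[0,0,0,-48,2,-15,0],[0,0,0,-48,2,-10,0],[0,0,0,-48,2,0,0],[0,0,0,-48,2,0,0],[0,0,0,-48,2,0,0],[0,0,0,-48,2,0,0],[0,0,0,-48,2,0,0],[0,0,0,-48,2,0,0],[0,0,-0.12,-25,2,0,0],[0,0,-0.12,-5,0,0,0],[0,0,0,0,0,0,0]]' 40
python3 - <<'E'
from h import *
cam("wrist","pics/w1.png")
E
```

```text
clock: 1.8
tool_pos: [0.6987, 0.3436, 0.3202]
ee_rot: [[-0.986, 0.167, 0.0], [0.167, 0.986, 0.001], [-0.0, 0.001, -1.0]]
ft_force: [0.1, 1.0, 0.2]
gripper_width: 0.998
```

View pics/w1.png

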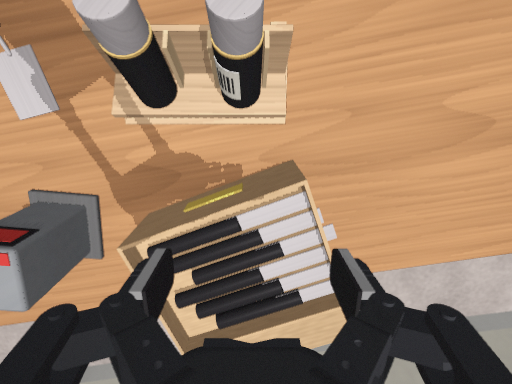

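Run:
```python
import cv2
t=cv2.imread("pics/w1.png")
cv2.imwrite("pics/w1c.png",cv2.resize(t[0:130,190:290],None,fx=4.5,fy=4.5,interpolation=cv2.INTER_CUBIC))
```

```text
(no output)
```

View pics/w1c.png

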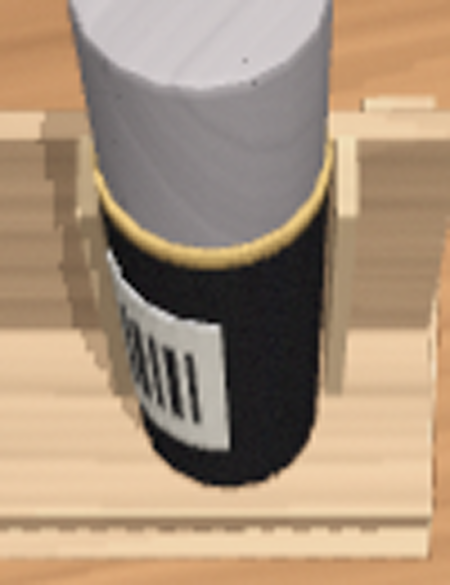

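Run:
```python
from h import *
np.set_printoptions(precision=4,suppress=True)
i,W=cam("wrist")
px=lambda x,y:(190+x/4.5-.39,y/4.5-.39)
A=np.array([.5337,.3578,.1665])
for yaw in(-8,-10,-12):
    y=np.radians(yaw);X=np.array([np.cos(y),np.sin(y),0]);Y=np.array([-np.sin(y),np.cos(y),0]);a=-.5*X+np.array([0,0,.866]);n=.866*X+np.array([0,0,.5])
    F=A-.142*a
    for q in((222,323),(230,450),(226,385)):
        o,v=ray(W,px(*q)); M=np.array([n,Y]); p=M@(o-F);d=M@v
        aa=d@d;b=p@d;c=p@p-.0262**2;D=b*b-aa*c
        t=(-b-np.sqrt(max(D,0)))/aa; P=p+t*d
        print(yaw,q,D>0,"ang",np.degrees(np.arctan2(P[1],P[0])),"h",(o+t*v-F)@a)
    ring=[F+.098*a+.0262*(np.cos(t)*n+np.sin(t)*Y) for t in np.radians([-90,-45,0,45,90])]
    print((proj(W,ring)-[190,0]+.39)*4.5)
    print((proj(W,[F+.0262*(np.cos(t)*n+np.sin(t)*Y) for t in np.radians([-45,0,45])])-[190,0]+.39)*4.5)
```

```text
-8 (222, 323) True ang 0.3208298478017574 h 0.08143296095862097
-8 (230, 450) True ang -2.0250216789909863 h 0.02635561419300866
-8 (226, 385) True ang -0.6705361944200685 h 0.05693666135377281
[[ 96.4612 173.3529]
 [131.4747 246.3751]
 [216.8034 274.8368]
 [300.9995 240.7005]
 [333.1878 165.3053]]
[[174.8471 475.433 ]
 [237.8637 497.3589]
 [299.8679 471.4412]]
-10 (222, 323) True ang 4.360925650627728 h 0.08139048535847022
-10 (230, 450) True ang 4.117991023507836 h 0.026300460427745344
-10 (226, 385) True ang 4.304128176797978 h 0.056878084401679484
[[ 92.7339 168.7082]
 [125.2398 243.1573]
 [209.6241 274.9366]
 [294.9406 244.0914]
 [329.7093 170.0544]]
[[164.5013 473.2718]
 [226.7798 497.5082]
 [289.6265 473.8815]]
-12 (222, 323) True ang 8.403850999401067 h 0.08127417228495144
-12 (230, 450) True ang 10.2692216540455 h 0.025920223535560238
-12 (226, 385) True ang 9.284359250501456 h 0.056658222123474114
[[ 89.1373 163.916 ]
 [119.0905 239.6976]
 [202.441  274.7588]
 [288.7898 247.2398]
 [326.0966 174.6547]]
[[154.2099 470.7306]
 [215.6917 497.2521]
 [279.3231 475.9416]]
```

```bash
python3 -m handwheel '[[0,0,0,30,-2,2,0],[0,0,0,46,-3,4,0],[0,0,0,46,-3,4,0],[0,0,0,46,-3,4,0],[0,0,0,46,-3,4,0],[0,-0.13,0,20,-2,2,0],[0,-0.13,0,0,0,0,0],[0,-0.13,0,0,0,0,0],[0,-0.13,0,0,0,0,0],[0,0,0,0,0,0,0]]'
python3 - <<'E'
from h import *
np.set_printoptions(precision=4,suppress=True)
s=arm.read_state();R=np.array(s["ee_rot"]);p=np.array(s["tool_pos"])
y=np.radians(-10);X=np.array([np.cos(y),np.sin(y),0]);Y=np.array([-np.sin(y),np.cos(y),0]);a=-.5*X+np.array([0,0,.866]);n=.866*X+np.array([0,0,.5])
A=np.array([.5325,.358,.1665])
Rt=np.array([np.cross(Y,-a),Y,-a]).T
print(p,R,cv2.Rodrigues(R.T@Rt)[0].T, (R.T@(A+.09*a-p))*1e3)
cam("wrist","pics/w2.png")
E
```

```text
clock: 2.9
tool_pos: [0.4422, 0.3711, 0.3013]
ee_rot: [[-0.845, 0.177, 0.505], [0.159, 0.984, -0.078], [-0.51, 0.014, -0.86]]
ft_force: [0.1, -0.3, -0.4]
gripper_width: 0.996
[0.4422 0.3711 0.3013] [[-0.8451  0.1767  0.5046]
 [ 0.1589  0.9842 -0.0785]
 [-0.5105  0.0139 -0.8598]] [[ 0.0104  0.0122 -0.0097]] [-10.6954   2.1145  72.5643]
```

View pics/w2.png

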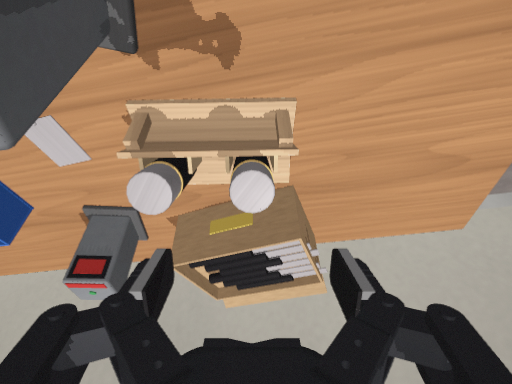

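```bash
python3 -m handwheel '[[0.01,0.012,-0.01,-5,1,36,0],[0,0,0,-5,1,36,0],[0,0,0,0,0,0,0]]'
cat > g.py <<'E'
from h import *
import sys
np.set_printoptions(precision=4,suppress=True)
s=arm.read_state();R=np.array(s["ee_rot"]);p=np.array(s["tool_pos"])
y=np.radians(-10);X=np.array([np.cos(y),np.sin(y),0]);Y=np.array([-np.sin(y),np.cos(y),0]);a=-.5*X+np.array([0,0,.866])
A=np.array([.5325,.358,.1665])
Rt=np.array([np.cross(Y,-a),Y,-a]).T
print(cv2.Rodrigues(R.T@Rt)[0].T, (R.T@(A-p))*1e3)
i,W=cam("wrist",sys.argv[1])
print(proj(W,A),proj(W,[A+.025*v for v in(Y,-Y,np.cross(Y,a),-np.cross(Y,a))]))
E
python3 g.py pics/w3.png
```

```text
clock: 3.25
tool_pos: [0.4911, 0.369, 0.2494]
ee_rot: [[-0.852, 0.174, 0.493], [0.157, 0.985, -0.077], [-0.499, 0.012, -0.866]]
ft_force: [-1.0, -0.6, -0.3]
gripper_width: 0.999
[[ 0.0098 -0.001  -0.0065]] [ 4.3507 -4.5338 93.0845]
[[245.2231 201.4372]] [[275.7015 201.1353]
 [214.696  201.741 ]
 [245.6456 229.0658]
 [244.7684 171.7692]]
```

View pics/w3.png

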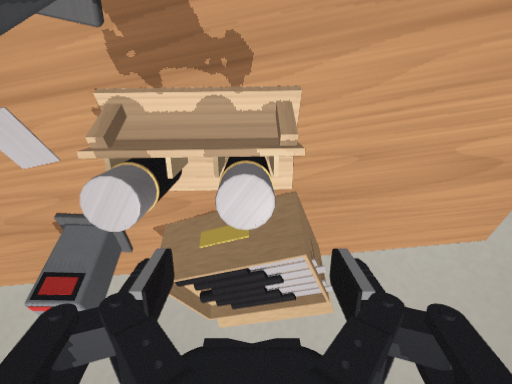

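```bash
python3 -m handwheel '[[0.01,0,-0.007,6,-4,20,0],[0,0,0,0,0,25,0],[0,0,0,0,0,25,0],[0,0,0,0,0,25,0],[0,0,0,0,0,12,0],[0,0,0,0,0,0,0]]'; python3 g.py pics/w4.png
```

```text
clock: 3.9
tool_pos: [0.5473, 0.361, 0.1657]
ee_rot: [[-0.845, 0.182, 0.502], [0.166, 0.983, -0.076], [-0.507, 0.019, -0.861]]
ft_force: [0.0, 0.2, -0.4]
gripper_width: 1.0
[[ 0.0122  0.0088 -0.0169]] [11.5449 -5.6558 -7.894 ]
[[237.8207 262.6529]] [[291.6368 261.4936]
 [183.8602 263.8542]
 [239.5157 306.2905]
 [235.887  213.0603]]
```

View pics/w4.png

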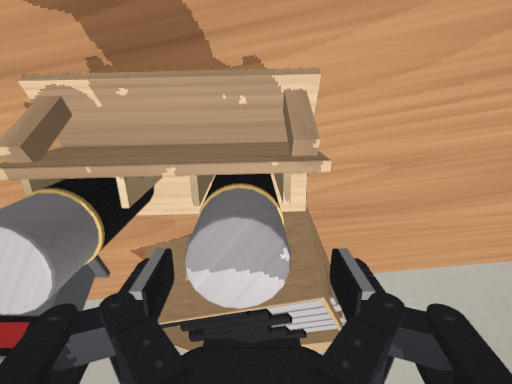

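```bash
python3 -m handwheel '[[0.01,0.008,-0.015,8,-5,0,0],[0,0,0,4,-1,0,0],[0,0,0,0,0,0,0]]'; python3 g.py pics/w5.png
```

```text
clock: 4.25
tool_pos: [0.5354, 0.3584, 0.164]
ee_rot: [[-0.85, 0.173, 0.497], [0.153, 0.985, -0.081], [-0.504, 0.007, -0.864]]
ft_force: [0.7, 0.0, -0.0]
gripper_width: 1.001
[[ 0.0062  0.0045 -0.0028]] [ 1.1378 -0.8812 -3.6104]
[[248.4232 276.1982]] [[299.3245 275.89  ]
 [197.4317 276.5486]
 [248.7536 316.9997]
 [248.0496 230.2391]]
```

View pics/w5.png

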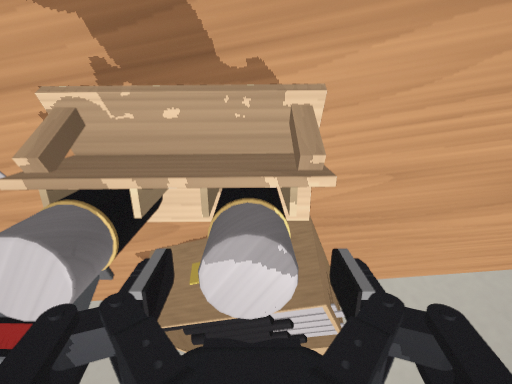

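```bash
python3 -m handwheel '[[0.006,0.004,-0.003,1,-1,12,0],[0,0,0,1,0,10,0],[0,0,0,0,0,0,0]]'; python3 g.py pics/w6.png
```

```text
clock: 4.6
tool_pos: [0.5451, 0.3566, 0.1438]
ee_rot: [[-0.852, 0.172, 0.494], [0.149, 0.985, -0.085], [-0.502, 0.001, -0.865]]
ft_force: [0.7, 0.3, -0.6]
gripper_width: 1.002
[[0.0021 0.0019 0.0008]] [ -0.4419  -0.7289 -25.9859]
[[248.1366 311.9649]] [[308.2848 311.9326]
 [187.9322 312.0804]
 [248.338  357.4977]
 [247.9033 259.6619]]
```

View pics/w6.png

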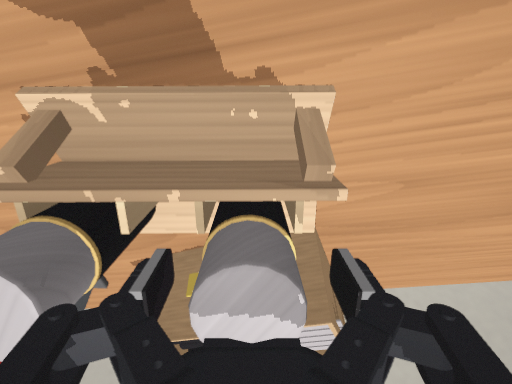

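```bash
python3 -m handwheel '[[0,0,0,0,0,0,60],[0,0,0,0,0,0,120],[0,0,0,0,0,0,200],[0,0,0,0,0,0,255],[0,0,0,0,0,0,255],[0,0,0,0,0,0,255],[0,0,0,0,0,0,255],[0,0,0,0,0,0,255],[0,0,0,0,0,0,255],[0,0,0,0,0,0,255]]' 60; python3 g.py pics/w7.png
```

```text
clock: 5.65
tool_pos: [0.5451, 0.3563, 0.1442]
ee_rot: [[-0.852, 0.173, 0.494], [0.15, 0.985, -0.086], [-0.502, 0.001, -0.865]]
ft_force: [-0.4, -0.0, 0.3]
gripper_width: 0.571
[[0.0014 0.0019 0.0001]] [ -0.1431  -0.5129 -25.6459]
[[248.708  310.8456]] [[308.7468 310.8152]
 [188.6381 310.958 ]
 [248.9076 356.3654]
 [248.4772 258.5714]]
```

View pics/w7.png

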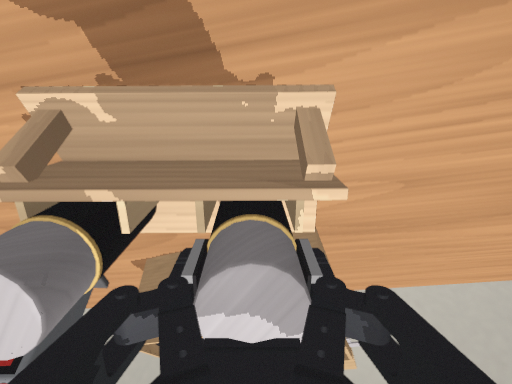

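```bash
python3 -m handwheel '[[0,0,0,0,0,-5,255],[0,0,0,0,0,-10,255],[0,0,0,0,0,-12,255],[0,0,0,0,0,-12,255],[0,0,0,0,0,0,255]]' ; python3 g.py pics/w8.png
```

```text
clock: 6.2
tool_pos: [0.5245, 0.3598, 0.1805]
ee_rot: [[-0.852, 0.173, 0.494], [0.15, 0.985, -0.086], [-0.501, 0.001, -0.865]]
ft_force: [0.1, 0.2, -3.3]
gripper_width: 0.572
[[0.0011 0.0015 0.0002]] [-0.0601 -0.3717 16.1862]
[[249.6764 256.5802]] [[294.2825 256.5588]
 [205.0582 256.6259]
 [249.7785 293.6054]
 [249.5626 215.5083]]
```

```bash
python3 -m handwheel '[[0,0,0,0,0,-12,255],[0,0,0,0,0,-15,255],[0,0,0,0,0,-20,255],[0,0,0,0,0,-20,255],[0,0,0,0,0,-30,255],[0,0,0,0,0,-30,255],[0,0,0,0,0,0,255]]' ; python3 g.py pics/w9.png
```

```text
clock: 6.95
tool_pos: [0.4539, 0.3703, 0.2952]
ee_rot: [[-0.857, 0.174, 0.486], [0.151, 0.985, -0.087], [-0.493, -0.001, -0.87]]
ft_force: [0.3, 0.1, -2.1]
gripper_width: 0.574
[[-0.0014 -0.0077 -0.0001]] [ -5.6844   1.7415 151.1734]
[[252.5831 190.9566]] [[276.8297 190.9551]
 [228.3445 190.9577]
 [252.5671 213.4209]
 [252.6002 167.2071]]
```

View pics/w9.png

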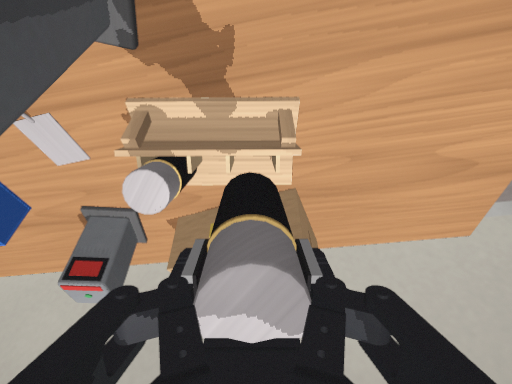

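```bash
python3 -m handwheel '[[0,0,0,0,0,-25,255],[0,0.1,0,0,0,-25,255],[0,0.12,0,0,0,0,255],[0,0.12,0,0,0,0,255],[0,0.1,0,0,0,0,255],[0,0.07,0,0,0,0,255],[0,0,0,0,0,0,255]]'
cat > u.py <<'E'
from h import *
import sys
np.set_printoptions(precision=4,suppress=True)
tgt=np.array(eval(sys.argv[1]));yx=np.radians(float(sys.argv[2]))
s=arm.read_state();R=np.array(s["ee_rot"]);p=np.array(s["tool_pos"])
x=np.array([np.cos(yx),np.sin(yx),0]);z=np.array([0,0,-1.])
Rt=np.array([x,np.cross(z,x),z]).T
print("clk",s["clock"],"pos",p,"turn",cv2.Rodrigues(R.T@Rt)[0].T, "shift mm now-frame",(R.T@(tgt-p))*1e3,"final-frame",(Rt.T@(tgt-p))*1e3,"q",np.array(s["joint_pos"]),"F",np.array(s["ft_force"]),s["gripper_width"])
E
python3 u.py '[.56,.05,.33]' 202
```

```text
clock: 7.7
tool_pos: [0.4236, 0.3708, 0.3272]
ee_rot: [[-0.985, 0.171, -0.033], [0.172, 0.985, -0.013], [0.031, -0.018, -0.999]]
ft_force: [0.2, -0.1, -2.8]
gripper_width: 0.572
clk 7.7 pos [0.4236 0.3708 0.3272] turn [[-0.0094 -0.035  -0.5565]] shift mm now-frame [-189.3833 -292.6479   -3.1792] final-frame [  -6.3178 -348.5274   -2.7671] q [ 0.5907  0.2447  1.3757  0.0079  1.5561 -0.8078] F [ 0.2383 -0.0896 -2.8394] 0.5723073807764758
```

```bash
python3 -m handwheel '[[0,-0.035,-0.13,0,0,0,255],[-0.005,0,-0.14,0,0,0,255],[-0.005,0,-0.14,0,-10,0,255],[0,0,-0.14,0,-25,0,255],[0,0,0,0,-35,0,255],[0,0,0,0,-40,0,255],[0,0,0,0,-40,0,255],[0,0,0,0,-40,0,255],[0,0,0,0,-40,0,255],[0,0,0,0,-40,0,255],[0,0,0,0,-30,0,255],[0,0,0,0,-20,0,255],[0,0,0,0,0,0,255]]' ; python3 u.py '[.58,.05,.28]' 202
```

```text
clock: 9.0
tool_pos: [0.5381, 0.0619, 0.3155]
ee_rot: [[-0.918, -0.397, -0.007], [-0.397, 0.918, -0.028], [0.018, -0.023, -1.0]]
ft_force: [-0.2, 0.5, -2.1]
gripper_width: 0.576
clk 9.0 pos [0.5381 0.0619 0.3155] turn [[-0.0233 -0.0173  0.0242]] shift mm now-frame [-34.4013 -26.75    35.5332] final-frame [-34.4334 -26.7452  35.5058] q [ 0.0038  0.2029  1.4596 -0.0282  1.4862 -1.9726] F [-0.2231  0.4703 -2.0709] 0.5758417169187815
```

```bash
python3 -m handwheel '[[-0.023,-0.017,0.024,-12,-9,25,255],[0,0,0,-12,-9,30,255],[0,0,0,-10,-9,30,255],[0,0,0,0,0,28,255],[0,0,0,0,0,10,255],[0,0,0,0,0,0,255]]' ; python3 u.py '[.656,.0392,.196]' 202
python3 - <<'E'
from h import *
i,T=cam("top","pics/t2.png");j,S=cam("side","pics/s2.png")
a=cv2.resize(i[90:220,210:310],None,fx=4,fy=4,interpolation=cv2.INTER_CUBIC);b=cv2.resize(j[110:240,140:240],None,fx=4,fy=4,interpolation=cv2.INTER_CUBIC)
cv2.imwrite("pics/ts2.png",np.hstack([a,b])[:,:,::-1])
E
```

```text
clock: 9.6
tool_pos: [0.5765, 0.053, 0.1865]
ee_rot: [[-0.926, -0.377, -0.001], [-0.377, 0.926, -0.001], [0.001, -0.001, -1.0]]
ft_force: [-0.3, -0.2, -3.1]
gripper_width: 0.572
clk 9.6 pos [0.5765 0.053  0.1865] turn [[-0.0006 -0.0013  0.0024]] shift mm now-frame [-68.4674 -42.7399  -9.5748] final-frame [-68.5819 -42.571   -9.5076] q [-0.0279  0.3288  1.6071 -0.0011  1.2067 -1.9847] F [-0.283  -0.1517 -3.076 ] 0.5722484816888632
```

View pics/ts2.png

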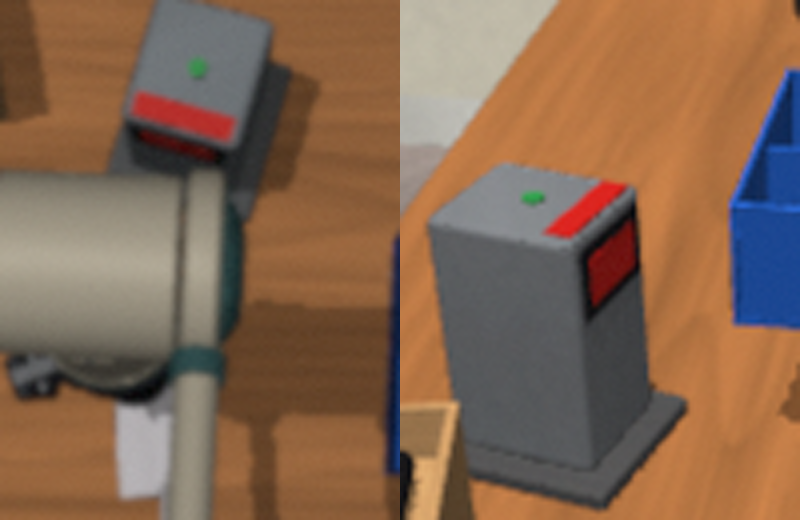

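View pics/s2.png

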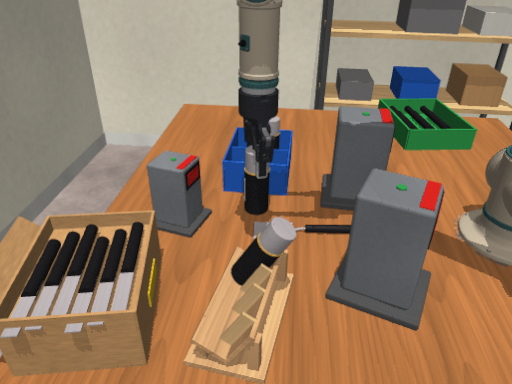

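```bash
python3 -m handwheel '[[0,0,-0.14,0,0,0,255],[0,0,-0.14,0,0,0,255],[0,0,-0.14,0,0,0,255],[0,0,-0.14,0,0,0,255],[0,0,0,0,0,0,255]]'
python3 - <<'E'
from h import *
s=arm.read_state();R=np.array(s["ee_rot"]);print(s["tool_pos"],R,np.degrees(np.arctan2(R[1,0],R[0,0])),s["joint_pos"][5])
j,S=cam("side","pics/s3.png")
cv2.imwrite("pics/s3c.png",cv2.resize(j[140:225,230:285],None,fx=7,fy=7,interpolation=cv2.INTER_CUBIC)[:,:,::-1])
E
```

```text
clock: 10.2
tool_pos: [0.5815, 0.0545, 0.1986]
ee_rot: [[-0.565, -0.825, 0.02], [-0.825, 0.565, -0.002], [-0.01, -0.018, -1.0]]
ft_force: [-0.1, 0.1, -1.8]
gripper_width: 0.57
[0.58147005 0.05447655 0.1985933 ] [[-0.56527772 -0.82464881  0.02038223]
 [-0.82484131  0.56536086 -0.00197525]
 [-0.00989443 -0.01792867 -0.99979031]] -124.4235013236339 -2.565002058486523
```

View pics/s3c.png

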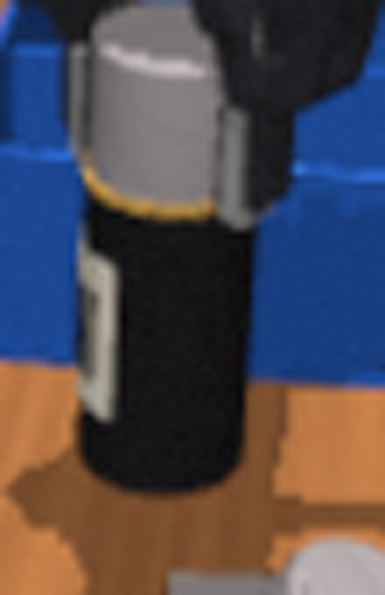

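Run:
```python
from h import *
np.set_printoptions(precision=4,suppress=True)
i,T=cam("top");j,S=cam("side")
s=arm.read_state();p=np.array(s["tool_pos"]);R=np.array(s["ee_rot"])
f=lambda P:(proj(S,P)-[230,140])*7+3
z=R[:,2]; d=np.array([-.068,.748,0]);d/=np.linalg.norm(d);e=np.cross(d,[0,0,1])
for h in(.112,.116,.120,.124):
    F=p+h*z
    print(h,"foot front",f(F+.026*d),"foot sides",f([F+.026*e,F-.026*e]).round(0).tolist(),"ring front",f(F-.098*z+.026*d),"at50 sides",f([F-.05*z+.026*e,F-.05*z-.026*e]).round(0).tolist(),"stickers", f([F-hh*z+.0262*(np.array([np.cos(t),np.sin(t),0])) for t in [np.radians(60.5)] for hh in (.024,.076)]).round(0).tolist())
# d1 left edge of sticker
A=np.array([.533,.358,.1662]);y=np.radians(-10);X=np.array([np.cos(y),np.sin(y),0]);Y=np.array([-np.sin(y),np.cos(y),0]);a=-.5*X+np.array([0,0,.866]);n=.866*X+np.array([0,0,.5]);F=A-.142*a
for q in((165,195),(212,135),(300,200),(242,265)):
    o,v=ray(T,(110+q[0]/8-.44,150+q[1]/8-.44));M=np.array([n,Y]);P=M@(o-F);dd=M@v
    aa=dd@dd;b=P@dd;c=P@P-.0262**2;D=b*b-aa*c;t=(-b-np.sqrt(max(D,0)))/aa;Q=P+t*dd
    print(q,D>0,np.degrees(np.arctan2(Q[1],Q[0])),(o+t*v-F)@a)
```

```text
0.112 foot front [[168.9479 492.4482]] foot sides [[86.0, 445.0], [254.0, 447.0]] ring front [[178.1023 206.0643]] at50 sides [[88.0, 305.0], [261.0, 307.0]] stickers [[121.0, 417.0], [124.0, 265.0]]
0.116 foot front [[168.5975 503.4208]] foot sides [[85.0, 456.0], [253.0, 458.0]] ring front [[177.7059 218.4535]] at50 sides [[87.0, 317.0], [260.0, 319.0]] stickers [[121.0, 428.0], [124.0, 277.0]]
0.12 foot front [[168.2488 514.3405]] foot sides [[85.0, 466.0], [253.0, 468.0]] ring front [[177.3116 230.7798]] at50 sides [[87.0, 328.0], [259.0, 330.0]] stickers [[121.0, 439.0], [124.0, 289.0]]
0.124 foot front [[167.9017 525.2079]] foot sides [[85.0, 477.0], [252.0, 479.0]] ring front [[176.9194 243.0437]] at50 sides [[87.0, 340.0], [259.0, 341.0]] stickers [[121.0, 451.0], [124.0, 301.0]]
(165, 195) True 5.792410215983989 0.0785535548482904
(212, 135) True 13.467819597267038 0.02521692726092437
(300, 200) True -77.37538207660806 0.02145689839599109
(242, 265) True -75.66138371672619 0.07920900137443837
```

```bash
python3 -m handwheel '[[0,0,0.14,0,0,0,255],[0,0,0.14,0,0,0,255],[0,0,0.14,0,0,0,255],[0,0,0.14,0,0,0,255],[0,0,0,0,0,0,255]]'; python3 u.py '[.654,.0395,.193]' 201
```

```text
clock: 10.85
tool_pos: [0.5813, 0.0546, 0.1996]
ee_rot: [[-0.93, -0.367, 0.021], [-0.367, 0.93, -0.002], [-0.019, -0.01, -1.0]]
ft_force: [-1.0, 0.3, -3.0]
gripper_width: 0.571
clk 10.85 pos [0.5813 0.0546 0.1996] turn [[-0.0098  0.0191  0.0093]] shift mm now-frame [-61.9669 -40.6129   8.1648] final-frame [-62.4831 -40.1059   6.5838] q [-0.0246  0.3152  1.5932 -0.0018  1.2118 -1.9706] F [-0.9514  0.2541 -2.9654] 0.5709236845881691
```

```bash
python3 -m handwheel '[[-0.01,0.019,0.009,-12,-8,1,255],[0,0,0,-12,-8,1,255],[0,0,0,-12,-8,1,255],[0,0,0,-12,-8,1,255],[0,0,0,-10,-6,1,255],[0,0,0,0,0,0,255]]'; python3 u.py '[.654,.0395,.193]' 201
```

```text
clock: 11.45
tool_pos: [0.6528, 0.0395, 0.195]
ee_rot: [[-0.93, -0.367, 0.001], [-0.367, 0.93, -0.0], [-0.001, -0.0, -1.0]]
ft_force: [0.4, -0.4, -2.5]
gripper_width: 0.567
clk 11.45 pos [0.6528 0.0395 0.195 ] turn [[-0.0004  0.001   0.0091]] shift mm now-frame [-1.1    -0.4276  1.9937] final-frame [-1.106  -0.4184  1.9924] q [-0.0459  0.4293  1.4226  0.      1.2885 -1.9923] F [ 0.4237 -0.4214 -2.5371] 0.5668524576797983
```

Nearly there; verify by side view before dwelling.

```bash
python3 -m handwheel '[[0,0.001,0.009,-1,0,2,255],[0,0,0,0,0,0,255]]'; python3 u.py '[.654,.0395,.193]' 201
python3 - <<'E'
from h import *
j,S=cam("side","pics/s4.png")
cv2.imwrite("pics/s4c.png",cv2.resize(j[120:225,145:265],None,fx=5.5,fy=5.5,interpolation=cv2.INTER_CUBIC)[:,:,::-1])
cam("wrist","pics/w10.png")
E
```

```text
clock: 11.65
tool_pos: [0.6531, 0.04, 0.1923]
ee_rot: [[-0.934, -0.358, -0.002], [-0.358, 0.934, -0.0], [0.002, 0.001, -1.0]]
ft_force: [0.2, 0.5, -2.5]
gripper_width: 0.57
clk 11.65 pos [0.6531 0.04   0.1923] turn [[ 0.0006 -0.0019 -0.    ]] shift mm now-frame [-0.6776 -0.7825 -0.6825] final-frame [-0.6789 -0.783  -0.6808] q [-0.045   0.4331  1.4232 -0.0002  1.2873 -1.9822] F [ 0.2222  0.5453 -2.4561] 0.5700717030422772
```

View pics/s4c.png

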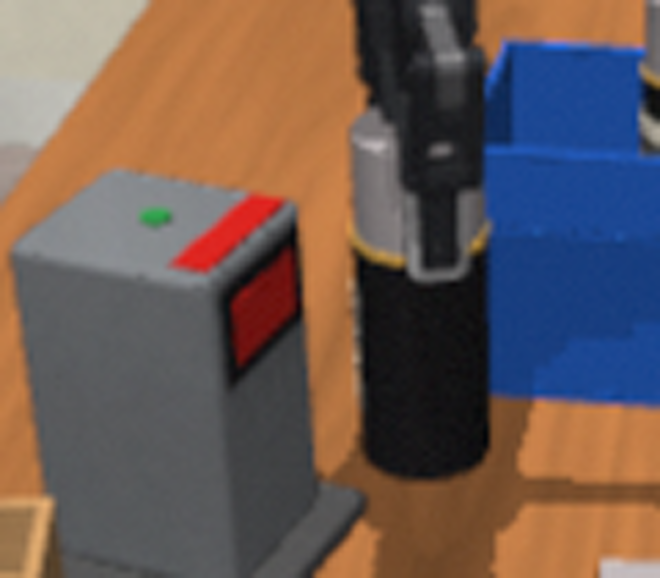

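View pics/w10.png

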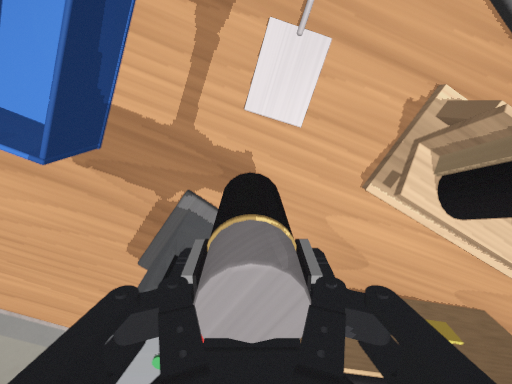

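Run:
```python
from h import *
np.set_printoptions(precision=4,suppress=True)
j,S=cam("side")
s=arm.read_state();p=np.array(s["tool_pos"]);z=np.array(s["ee_rot"])[:,2]
f=lambda P:(proj(S,P)-[145,120])*5.5+2.25
d=np.array([.513,.803,0])-[*p[:2],0];d/=np.linalg.norm(d);e=np.cross(d,[0,0,1])
for h in(.108,.112,.116):
    F=p+h*z
    print(h,F[2],"front",f(F+.026*d),"ring front",f(F-.098*z+.026*d),"sides35",f([F-.035*z+.026*e,F-.035*z-.026*e]).round(0).tolist())
w=np.array([.720,.0235,.13]);sx=np.array([.971,-.2385,0]);sy=np.array([.2385,.971,0])
print("window corners",f([w+a*.024*sy+b*.014*np.array([0,0,1]) for a in(1,-1) for b in(1,-1)]).round(0).tolist())
```

```text
0.108 0.0849360481333878 front [[432.7637 467.8006]] ring front [[424.326  245.0337]] sides35 [[362.0, 360.0], [495.0, 355.0]]
0.112 0.08093605077179929 front [[433.0887 476.3495]] ring front [[424.6892 254.6565]] sides35 [[363.0, 368.0], [495.0, 364.0]]
0.116 0.07693605341021077 front [[433.4123 484.8583]] ring front [[425.0507 264.2316]] sides35 [[363.0, 377.0], [495.0, 372.0]]
window corners [[238.0, 302.0], [243.0, 364.0], [293.0, 248.0], [297.0, 309.0]]
```

```bash
python3 -m handwheel '[[0,0,0,0,0,0,255],[0,0,0,0,0,0,255],[0,0,0,0,0,0,255],[0,0,0,0,0,0,255],[0,0,0,0,0,0,255],[0,0,0,0,0,0,255],[0,0,0,0,0,0,255],[0,0,0,0,0,0,255],[0,0,0,0,0,0,255],[0,0,0,0,0,0,255],[0,0,0,0,0,0,255],[0,0,0,0,0,0,255],[0,0,0,0,0,0,255],[0,0,0,0,0,0,255],[0,0,0,0,0,0,255],[0,0,0,0,0,0,255],[0,0,0,0,0,0,255],[0,0,0,0,0,0,255],[0,0,0,0,0,0,255],[0,0,0,0,0,0,255]]'; python3 u.py '[.654,.0395,.193]' 201;python3 u.py '[.595,-.184,.26]' 201
python3 - <<'E'
from h import *
cam("side","pics/s5.png");cam("top","pics/t5.png")
E
```

```text
clock: 13.8
tool_pos: [0.6522, 0.0403, 0.1938]
ee_rot: [[-0.933, -0.359, -0.001], [-0.359, 0.933, -0.0], [0.001, 0.0, -1.0]]
ft_force: [-0.3, -0.0, -3.4]
gripper_width: 0.574
clk 13.8 pos [0.6522 0.0403 0.1938] turn [[ 0.     -0.0006  0.0008]] shift mm now-frame [-1.3988 -1.4486  0.7689] final-frame [-1.3995 -1.4474  0.7699] q [-0.0445  0.4301  1.4244 -0.0002  1.2877 -1.9826] F [-0.2699 -0.0351 -3.4482] 0.5741957223222257
clk 13.8 pos [0.6522 0.0403 0.1938] turn [[ 0.     -0.0006  0.0008]] shift mm now-frame [ 133.9742 -188.8456  -66.1548] final-frame [ 133.777  -188.9589  -66.2301] q [-0.0445  0.4301  1.4244 -0.0002  1.2877 -1.9826] F [-0.2699 -0.0351 -3.4482] 0.5741957223222257
```

View pics/s5.png

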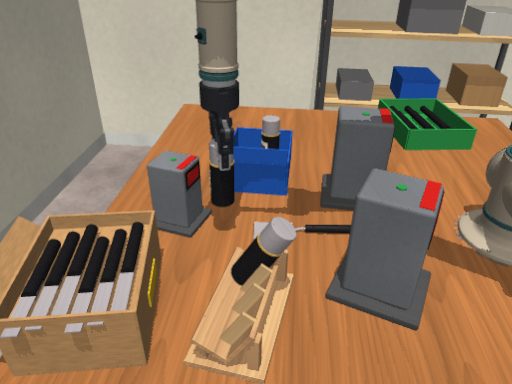

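```bash
python3 -m handwheel '[[0,0,0,15,0,-10,255],[0,0,0,25,0,-25,255],[0,0,0,25,-5,-25,255],[0,0,0,25,-20,-15,255],[0,0,0,20,-30,0,255],[0,0,0,15,-35,0,255],[0,0,0,10,-35,0,255],[0,0,0,5,-35,0,255],[0,0,0,0,-25,0,255],[0,0,0,0,-10,0,255],[0,0,0,0,0,0,255]]'; python3 u.py '[.595,-.184,.21]' 201
```

```text
clock: 15.0
tool_pos: [0.5788, -0.1998, 0.28]
ee_rot: [[-0.933, -0.361, 0.0], [-0.361, 0.933, -0.004], [0.001, -0.004, -1.0]]
ft_force: [0.9, 1.0, -2.5]
gripper_width: 0.573
clk 15.0 pos [ 0.5788 -0.1998  0.28  ] turn [[-0.004  -0.0014  0.0028]] shift mm now-frame [-20.9415   9.1485  69.9204] final-frame [-20.8151   8.9292  69.9865] q [-0.4439  0.3203  1.3817 -0.0038  1.4377 -2.3835] F [ 0.9284  0.9924 -2.4981] 0.5726216659988304
```

```bash
python3 -m handwheel '[[-0.004,0,0,-10,5,0,255],[0,0,0,-11,4,10,255],[0,0,0,0,0,20,255],[0,0,0,0,0,20,255],[0,0,0,0,0,10,255],[0,0,0,0,0,0,255]]'; python3 u.py '[.595,-.184,.125]' 201
python3 - <<'E'
from h import *
np.set_printoptions(precision=4,suppress=True)
i,T=cam("top","pics/t6.png");j,S=cam("side","pics/s6.png")
a=cv2.resize(i[120:230,280:410],None,fx=3,fy=3,interpolation=cv2.INTER_CUBIC);b=cv2.resize(j[90:200,215:305],None,fx=3,fy=3,interpolation=cv2.INTER_CUBIC)
cv2.imwrite("pics/ts6.png",np.hstack([a,b])[:,:,::-1])
E
```

```text
clock: 15.6
tool_pos: [0.5964, -0.1712, 0.2172]
ee_rot: [[-0.93, -0.369, -0.002], [-0.369, 0.93, 0.006], [-0.001, 0.006, -1.0]]
ft_force: [-0.6, 0.3, -3.2]
gripper_width: 0.569
clk 15.6 pos [ 0.5964 -0.1712  0.2172] turn [[0.0063 0.0007 0.0111]] shift mm now-frame [  6.0694 -11.9475  92.1654] final-frame [  5.8747 -11.4297  92.2436] q [-0.3944  0.3683  1.4649  0.0052  1.3123 -2.3442] F [-0.5624  0.3083 -3.1592] 0.5689047449453634
```

View pics/ts6.png

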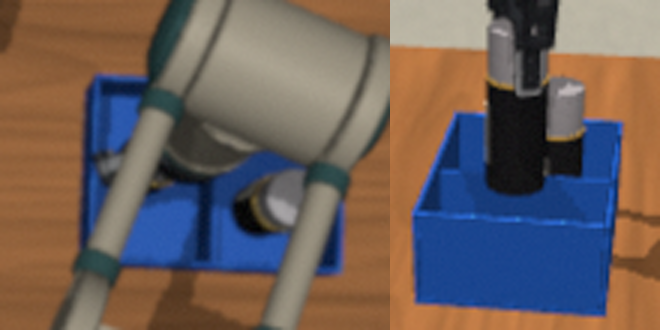

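```bash
python3 -m handwheel '[[0.006,0,0.01,6,-11,5,255],[0,0,0,0,0,15,255],[0,0,0,0,0,15,255],[0,0,0,0,0,15,255],[0,0,0,0,0,0,255]]'; python3 u.py '[.595,-.184,.125]' 201
```

```text
clock: 16.2
tool_pos: [0.5988, -0.1899, 0.1723]
ee_rot: [[-0.934, -0.357, 0.014], [-0.357, 0.934, -0.009], [-0.01, -0.013, -1.0]]
ft_force: [-0.5, 0.5, -3.0]
gripper_width: 0.574
clk 16.2 pos [ 0.5988 -0.1899  0.1723] turn [[-0.0135  0.0096 -0.0015]] shift mm now-frame [ 1.8505  7.4926 47.1872] final-frame [ 1.3856  6.859  47.2993] q [-0.4163  0.4013  1.5291 -0.003   1.1949 -2.3511] F [-0.5487  0.47   -3.011 ] 0.5743779061077086
```

```bash
python3 -m handwheel '[[-0.012,0.009,-0.001,1,4,0,255],[0,0,0,0,0,12,255],[0,0,0,0,0,12,255],[0,0,0,0,0,10,255],[0,0,0,0,0,5,255],[0,0,0,0,0,0,255]]'; python3 u.py '[.595,-.184,.1175]' 201
```

```text
clock: 16.8
tool_pos: [0.5978, -0.1888, 0.133]
ee_rot: [[-0.934, -0.356, 0.005], [-0.356, 0.934, -0.004], [-0.003, -0.005, -1.0]]
ft_force: [0.6, 0.6, -3.7]
gripper_width: 0.574
clk 16.8 pos [ 0.5978 -0.1888  0.133 ] turn [[-0.0052  0.0035 -0.0021]] shift mm now-frame [ 0.9835  5.5284 15.4621] final-frame [ 0.9177  5.4504 15.4938] q [-0.4161  0.4367  1.5766 -0.0013  1.1221 -2.3507] F [ 0.6362  0.5744 -3.6976] 0.5740561696885832
```

```bash
python3 -m handwheel '[[-0.005,0.004,0,1,4,3,255],[0,0,0,0,0,4,255],[0,0,0,0,0,3,255],[0,0,0,0,0,0,255],[0,0,0,0,0,0,255]]'; python3 u.py '[.595,-.184,.1175]' 201
```

```text
clock: 17.3
tool_pos: [0.5958, -0.185, 0.1226]
ee_rot: [[-0.934, -0.357, 0.0], [-0.357, 0.934, -0.0], [0.0, -0.001, -1.0]]
ft_force: [-0.0, -0.4, -2.4]
gripper_width: 0.567
clk 17.3 pos [ 0.5958 -0.185   0.1226] turn [[-0.0005 -0.     -0.0017]] shift mm now-frame [0.3874 1.194  5.089 ] final-frame [0.3856 1.192  5.0896] q [-0.4123  0.4446  1.5923 -0.0004  1.1044 -2.3477] F [-0.0103 -0.426  -2.3654] 0.5672612915228046
```

```bash
for r in 2; do python3 -m handwheel '[[0,0,0,0,0,2,255],[0,0,0,0,0,0,255]]'; done; python3 -m handwheel '[[0,0,0,0,0,1.5,255],[0,0,0,0,0,0,255]]'
```

```text
clock: 17.5
tool_pos: [0.596, -0.1851, 0.1208]
ee_rot: [[-0.934, -0.357, 0.001], [-0.357, 0.934, -0.001], [-0.001, -0.001, -1.0]]
ft_force: [0.2, 0.8, -3.4]
gripper_width: 0.57
clock: 17.7
tool_pos: [0.5968, -0.1853, 0.1207]
ee_rot: [[-0.934, -0.357, 0.003], [-0.357, 0.934, -0.001], [-0.002, -0.002, -1.0]]
ft_force: [0.4, 0.3, -3.2]
gripper_width: 0.572
```

```bash
python3 -m handwheel '[[0,0,0,0,0,2,255],[0,0,0,0,0,0,255]]'; python3 -m handwheel '[[0,0,0,0,0,2,255],[0,0,0,0,0,0,255]]'
```

```text
clock: 17.9
tool_pos: [0.5976, -0.1854, 0.1208]
ee_rot: [[-0.934, -0.356, 0.006], [-0.356, 0.934, -0.002], [-0.005, -0.004, -1.0]]
ft_force: [1.4, 0.4, -3.3]
gripper_width: 0.576
clock: 18.1
tool_pos: [0.5982, -0.1855, 0.1207]
ee_rot: [[-0.934, -0.356, 0.008], [-0.356, 0.934, -0.003], [-0.007, -0.005, -1.0]]
ft_force: [-1.2, -0.1, -2.6]
gripper_width: 0.574
```

```bash
python3 u.py '[.595,-.184,.1175]' 201
python3 - <<'E'
from h import *
j,S=cam("side","pics/s7.png")
cv2.imwrite("pics/s7c.png",cv2.resize(j[90:200,215:305],None,fx=5,fy=5,interpolation=cv2.INTER_CUBIC)[:,:,::-1])
E
```

```text
clk 18.1 pos [ 0.5982 -0.1855  0.1207] turn [[-0.0052  0.0066 -0.0022]] shift mm now-frame [2.5351 2.5412 3.1406] final-frame [2.5087 2.5302 3.1704] q [-0.4121  0.446   1.5953  0.001   1.0919 -2.3477] F [-1.1573 -0.0999 -2.6262] 0.5735641631186976
```

View pics/s7c.png

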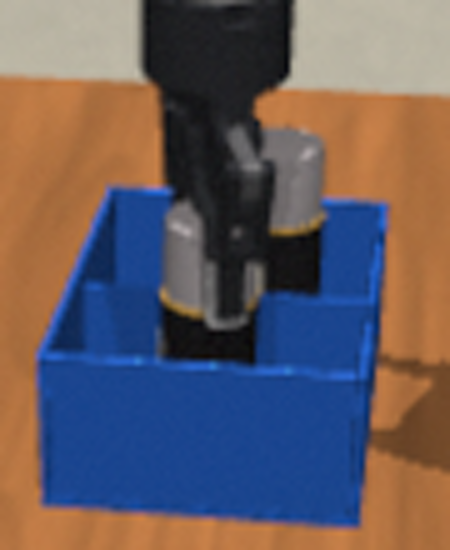

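```bash
python3 -m handwheel '[[-0.005,0.007,-0.002,0,2,3,255],[0,0,0,0,0,3,255],[0,0,0,0,0,0,255]]'; python3 u.py '[.595,-.184,.1175]' 201
```

```text
clock: 18.45
tool_pos: [0.5997, -0.1853, 0.121]
ee_rot: [[-0.934, -0.358, 0.006], [-0.358, 0.934, -0.005], [-0.004, -0.007, -1.0]]
ft_force: [-0.0, -0.8, -2.8]
gripper_width: 0.569
clk 18.45 pos [ 0.5997 -0.1853  0.121 ] turn [[-0.0067  0.0041  0.    ]] shift mm now-frame [3.977  2.9097 3.4568] final-frame [3.9627 2.8861 3.4928] q [-0.4094  0.448   1.5909 -0.0021  1.0951 -2.3458] F [-0.0063 -0.8229 -2.843 ] 0.5689073018311214
```

Run:
```python
from h import *
print(np.round(arm.read_state()["effort"],2),np.round(arm.read_state()["qd"],3))
j,S=cam("side","pics/s8.png");cam("top","pics/t8.png")
```

```text
[ 2.000e-02 -5.128e+01 -2.292e+01 -2.000e-02  8.000e-02 -0.000e+00] [ 0.001 -0.012 -0.014  0.001  0.014  0.001]
```

View pics/s8.png

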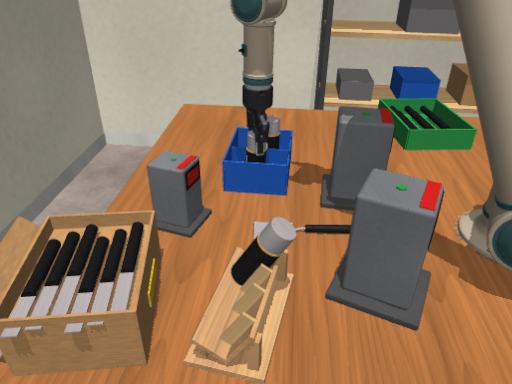

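View pics/t8.png

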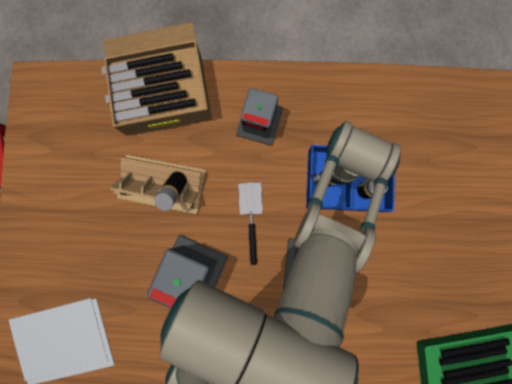

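```bash
python3 -m handwheel '[[-0.006,0.004,0,2,2,0,255],[0,0,0,0,0,2,255]]'; python3 u.py '[.595,-.184,.1175]' 201
```

```text
clock: 18.75
tool_pos: [0.5994, -0.1847, 0.1202]
ee_rot: [[-0.934, -0.358, 0.005], [-0.358, 0.934, -0.002], [-0.004, -0.003, -1.0]]
ft_force: [-2.5, 3.0, 21.2]
gripper_width: 0.571
clk 18.75 pos [ 0.5994 -0.1847  0.1202] turn [[-0.0033  0.0043 -0.0005]] shift mm now-frame [3.8453 2.2491 2.7002] final-frame [3.8327 2.2418 2.7241] q [-0.4102  0.4489  1.5914  0.0007  1.0959 -2.3474] F [-2.4801  2.9704 21.233 ] 0.570656106583711
```

```bash
python3 -m handwheel '[[-0.003,0.004,0,0,0,0,255],[0,0,0,0,0,0,255]]' 20; python3 u.py '[.595,-.184,.1205]' 201
```

```text
clock: 18.95
tool_pos: [0.5993, -0.1847, 0.1204]
ee_rot: [[-0.934, -0.358, -0.0], [-0.358, 0.934, -0.0], [0.0, 0.0, -1.0]]
ft_force: [0.8, -1.0, 0.9]
gripper_width: 0.572
clk 18.95 pos [ 0.5993 -0.1847  0.1204] turn [[ 0.     -0.0001 -0.0004]] shift mm now-frame [ 3.7496  2.2156 -0.1385] final-frame [ 3.7486  2.2172 -0.1388] q [-0.4099  0.4512  1.587  -0.0001  1.1035 -2.3467] F [ 0.817  -0.9915  0.9402] 0.5721577567754623
```

Upright, resting on floor. Release gently.

```bash
python3 -m handwheel '[[0,0,0,0,0,0,105],[0,0,0,0,0,0,95],[0,0,0,0,0,0,80],[0,0,0,0,0,0,60],[0,0,0,0,0,0,40],[0,0,0,0,0,0,40],[0,0,0,0,0,0,40]]'
python3 - <<'E'
from h import *
cam("wrist","pics/w12.png")
E
```

```text
clock: 19.65
tool_pos: [0.5985, -0.1843, 0.1181]
ee_rot: [[-0.934, -0.358, -0.003], [-0.358, 0.934, 0.002], [0.002, 0.003, -1.0]]
ft_force: [0.1, 0.5, 0.4]
gripper_width: 0.84
```

View pics/w12.png

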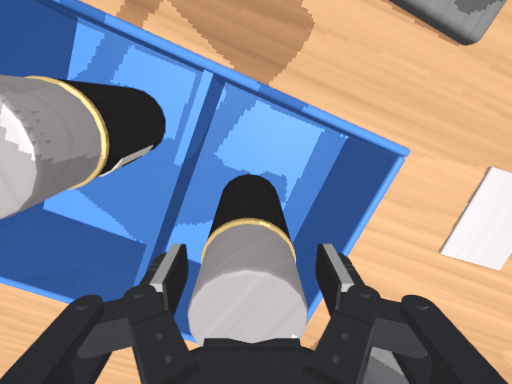

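Released, mill standing with clear gaps on both sides. Retract straight up.

```bash
python3 -m handwheel '[[0,0,0,0,0,-5,20],[0,0,0,0,0,-10,0],[0,0,0,0,0,-15,0],[0,0,0,0,0,-20,0],[0,0,0,0,0,-30,0],[0,0,0,0,0,-30,0],[0,0,0,0,0,-30,0],[0,0,0,0,0,-30,0],[0,0,0,25,0,-10,0],[0,0,0,35,0,0,0],[0,0,0,40,0,0,0],[0,0,0,40,0,0,0],[0,0,0,20,0,0,0],[0,0,0,0,0,0,0],[0,0,0,0,0,0,0]]'
python3 - <<'E'
from h import *
i,T=cam("top","pics/t9.png");j,S=cam("side","pics/s9.png")
a=cv2.resize(i[120:230,280:410],None,fx=3,fy=3,interpolation=cv2.INTER_CUBIC);b=cv2.resize(j[90:200,200:320],None,fx=3,fy=3,interpolation=cv2.INTER_CUBIC)
cv2.imwrite("pics/ts9.png",np.hstack([a,b])[:,:,::-1])
E
```

```text
clock: 21.2
tool_pos: [0.4463, -0.2435, 0.3191]
ee_rot: [[-0.933, -0.36, 0.012], [-0.36, 0.933, -0.008], [-0.009, -0.012, -1.0]]
ft_force: [0.1, -0.9, 0.9]
gripper_width: 0.998
```

View pics/ts9.png

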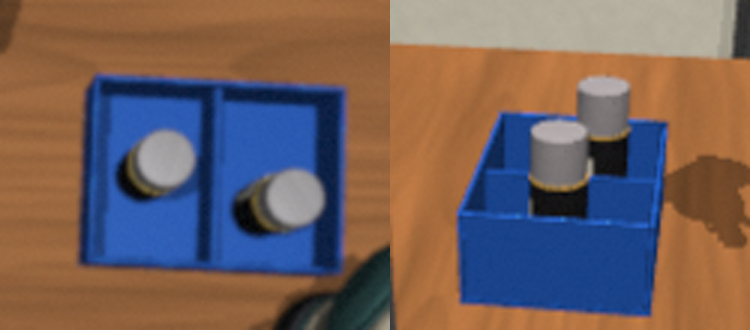

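View pics/s9.png

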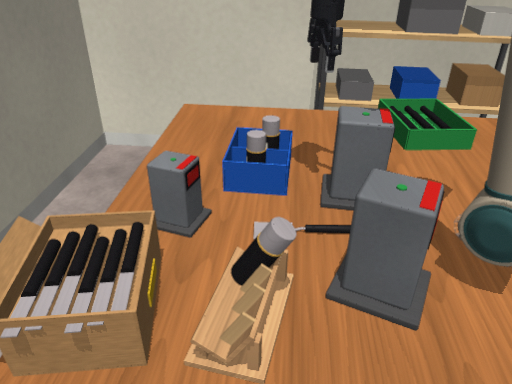

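The mill stands upright in the left compartment (top view cap near (335,173)). The packed mill, plain mill and spatula look unmoved, and the robot is clear.

```bash
python3 -c "
from plant import arm
print(arm.job_done(), arm.read_state()['clock'])"
```

```text
the job is handed in; nothing more can be done
the job is handed in; nothing more can be done
```

I took the stickered mill from the left lane, held it at the smallest scanner for about 2 s, and stood it in the crate's empty left compartment. I then let go, backed off and handed the job in at about 21 s of the 56 s allowed.

**Scan position:** By my measurements the sticker was about 4.1 cm from the window and centred sideways to about 1–2 mm. It sat level to about 2 mm: side view and floor contact gave tool-to-foot distances of 112 and 115.5 mm. It faced the window to within a few degrees. The sticker angle came out at 201–202° from two separate views and assumes its 36 mm width is measured round the barrel. The scanner gave no signal to confirm a read.

**Placing:** While I was lowering the mill, the end-of-move force readings showed no contact although the foot was already on the floor. I made several small extra pushes before noticing. A push reading showed +21 N, under the limits. I then straightened the mill to within 0.1° and released it.

**Last checks:** The final top and side pictures show the mill upright in its compartment. The plain mill, packed mill and spatula look unmoved, and the gripper is open and clear of everything.

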